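# Centre the ceramic bird on its plinth

## Task

The little blue ceramic bird has been bumped towards the edge of its round marble plinth. With light touches of the fingertips, nudge it back to the middle of the plinth, standing upright with its whole foot on the brass disc, then move clear. It is fragile and wobbly: do not pinch it, lift it, hit it hard or tip it over, and leave the plinth and everything else on the trunk where they stand.

Things in the scene. Friction and masses are not known exactly. Their poses are not given: they have to be found in the camera images.
- bird: blue glazed ceramic bird, about 90 g, loose, 69 mm tall. It stands on a round foot 34 mm in diameter and 13 mm thick; everything above the foot stays within the foot's outline. Origin at the centre of the foot's underside, z up, beak along +x (any yaw). Pushed level at the foot it slides; pushed high it tips.
- plinth: round white marble plinth, about 0.6 kg, loose, standing on the trunk: 80 mm in diameter, 45 mm tall, with a flush brass disc 50 mm in diameter marking the middle of its flat top. Origin at the centre of its underside, z up; the middle of its top is 45 mm above the origin.
- mug: bystander: red ceramic mug, 80 mm across, 92 mm tall; origin under its centre, z up
- tub: bystander: orange plastic crayon tub, 88 mm across, 95 mm tall (crayons to 104 mm); origin under its centre, z up
- jar: bystander: clear glass jar, open, 76 mm across, 100 mm tall; origin under its centre, z up
- lunchbox: bystander: small aluminium lunchbox, 120 x 190 x 60 mm (x, y, z); origin under its centre, z up
- pencil_box: bystander: wooden pencil box, 70 x 210 x 45 mm (x, y, z); origin under its centre, z up
- eraser: bystander: white and blue eraser, 22 x 45 x 13 mm; origin under its centre, z up
- sharpener: bystander: yellow plastic pencil sharpener, 28 x 40 x 30 mm; origin under its centre, z up
Mind the look-alikes: they are no part of the job. Of the things like the bird, leave any that is pink or red; of the rest the larger one is meant.

How it is judged:
At the end, for the whole second after the job is handed in: The bird stands upright and still on the plinth's top, its foot's centre within 8 mm of the plinth's axis (its foot wholly on the brass disc), and the plinth stands within 10 mm of where it began (horizontal distance between bird and plinth below 0.008 m and angle between bird's own z axis and vertical below 0.06 rad and z of bird in the frame of plinth between 0.042 and 0.048 m and linear speed of bird below 0.01 m/s and distance of plinth from where it was at the start of the episode below 0.01 m and angle between plinth's own z axis and vertical below 0.05 rad); the robot touches nothing.
It fails at once if the bird is struck or squeezed with more than 5 N (contact force between any of the fingers, the arm and bird above 5 N).
It fails at once if the bird is tipped by more than 20 degrees or falls off the plinth (angle between bird's own z axis and vertical above 0.35 rad or z of bird in the frame of plinth below 0.035 m).
It fails at once if the bird is lifted more than 8 mm off the plinth (z of bird in the frame of plinth above 0.053 m).
It fails at once if the plinth is shifted more than 10 mm (distance of plinth from where it was at the start of the episode above 0.01 m).
It fails at once if another thing on the trunk is shifted more than 15 mm (distance of any of mug, tub, jar, lunchbox, pencil_box, eraser, sharpener from where it was at the start of the episode above 0.015 m).
It also fails if it takes over 48 s, if anything falls off the work surface, if the arm or the gripper's body presses on something with over 40 N, if the wrist force passes 120 N, or if a joint passes its speed limit or range.

## Robot

A 6-joint arm with a two-finger parallel gripper is mounted at the origin on the work surface. World frame = base frame: x ahead of the robot, y to its left, z up, the work surface at z = 0. Lengths are in m, angles in rad, forces in N, time in s.
With the tool pointing down it reaches from about 0.275 to 0.825 m from the base axis. Payload 5.2 kg.
Tool frame: the origin (TCP) lies midway between the tips of the shut fingers; the grasp point (between the pads) lies 19 mm behind it; z points along the fingers, y is the direction in which the jaws open and shut (so a half turn about z gives the same grasp; the last joint's range is limited). The gripper opens to 93 mm and grips with 3 to 60 N. Pads are 15 mm wide; open, the fingers measure 128 mm over their backs; the gripper's body (75 mm by 188 mm) begins 65 mm behind the grasp point.
Start: joints at [0.916, 0.259, 1.535, -0, 1.348, -0.203], TCP at [0.24, 0.495, 0.219] pointing down, gripper open.
Joint ranges: [-3.14, 3.14], [-0.91, 2.08], [0.19, 2.58], [-1.22, 4.36], [0.22, 2.71], [-3.12, 3.12]. Speed limits (rad/s): [2.57, 2.57, 3.14, 3.14, 3.14, 3.14].

## Interface

Orientations are given as a rotation vector (axis times angle).
In Python, from workcell import manip, command_gripper, sensors, imaging gives the robot as it stands. Calls block until the motion is done:
- manip.reach(position, orientation): joint-space move of the TCP to a pose.
- manip.move_l(position, rotation=None, vel=0.15, max_force=None): straight line of the TCP; rotation=None keeps the orientation; vel is the mean speed in m/s. With max_force (N) it stops when the force on the tool has changed by that much, and returns True; else False.
- manip.move_j(angles): joint-space move.
- command_gripper(opening, grip_force=None): finger opening in m; grip_force is the grip in N (None keeps the last); returns when the fingers have stopped.
- manip.hold(seconds).
- manip.solve_ik(position, orientation): joint angles nearest the present ones, or None.
- sensors.sense(): the state.
- imaging.read_camera(name): name is "scene" or "top"; returns a dict with "color" (384x512x3 uint8, red, green, blue), "fx", "fy", "cx", "cy" (pixels), "world_to_cam" (4x4, takes a point from world to camera coordinates). Camera axes: x right, y up, looking along -z (the intrinsics and any distortion apply to the point x, -y, -z); pixel columns grow to the right and rows downward; lengths in m; the calibration is good to about 2 mm. A picture is of the moment at which its call begins. There is no depth.
A pose or a line that the arm cannot do raises manip.MotionError and nothing moves.
- manip.job_done(): hands the job in, once; it reports no verdict.
The state is a dict: "time_s": time; "joints": joint angles; "joint_vel": joint speeds; "tau": joint torques, N m; "tool_pos": TCP position; "eef_rot": TCP orientation; "wrist_force": force on the tool from outside, world axes, zero at the start; "torque": the same for the moment, N m; "grip_width": finger opening in m.
Only numpy, scipy, OpenCV 4.12 (cv2) and the standard library are available. Lean on these libraries where they do the work, as an engineer would, in place of code of your own. Each camera call takes 0.05 s, during which the arm holds its last target.

## Working session

There is one attempt and no reset: what is moved stays moved. The work goes in short steps, each a Python script; the robot and the scene stay as the last script left them, time stands still between calls to the robot, and variables do not carry over. Pictures are saved under pics/ and viewed, and the job is handed in when it is done.

```bash
ls; mkdir -p pics; python3 - <<'E'
from workcell import manip, command_gripper, sensors, imaging
import cv2,numpy as np
for n in ("scene","top"):
    c=imaging.read_camera(n); cv2.imwrite(f"pics/{n}0.png",c["color"][:,:,::-1])
    print(n,[(k,np.round(v,4).tolist()) for k,v in c.items() if k!="color"])
s=sensors.sense();print(s)
E
```

```text
pics
scene [('fx', 361.2357), ('fy', 361.2357), ('cx', 247.9294), ('cy', 194.6522), ('world_to_cam', [[0.8081, 0.5891, -0.0027, -0.4739], [-0.4281, 0.5904, 0.6842, 0.195], [0.4047, -0.5517, 0.7293, -1.1223], [0.0, 0.0, 0.0, 1.0]])]
top [('fx', 397.6387), ('fy', 397.6387), ('cx', 252.4413), ('cy', 188.5232), ('world_to_cam', [[0.0106, -0.9999, 0.012, -0.0058], [0.9969, 0.0115, 0.078, -0.5834], [-0.0782, 0.0111, 0.9969, -1.2094], [0.0, 0.0, 0.0, 1.0]])]
{'time_s': 0.1, 'joints': array([ 9.16192532e-01,  2.59242571e-01,  1.53595432e+00,  1.07514920e-05,
        1.34801598e+00, -2.02806435e-01]), 'joint_vel': array([-0.00084264,  0.00138412, -0.00192307, -0.00108735,  0.00123087,
       -0.00010111]), 'tau': array([ 1.67013775e-03, -4.38205612e+01, -2.84642476e+01,  7.22948089e-02,
        3.62818572e-02, -3.21996936e-07]), 'tool_pos': array([0.23979556, 0.49442976, 0.21792343]), 'eef_rot': array([-7.03511617e-01, -3.06110752e+00,  2.30735849e-03]), 'wrist_force': array([-0.55982834, -0.04208507,  0.38339887]), 'torque': array([-0.00627574, -0.05361486,  0.0369575 ]), 'grip_width': 0.09311991399318335}
```

View pics/scene0.png

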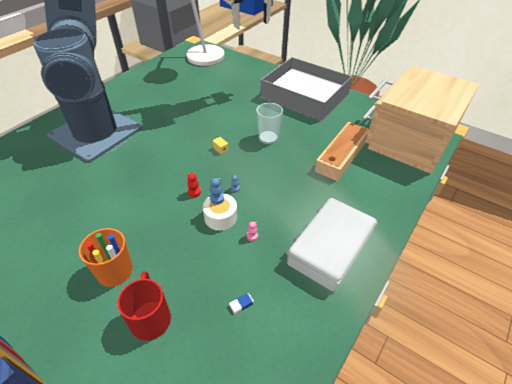

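View pics/top0.png

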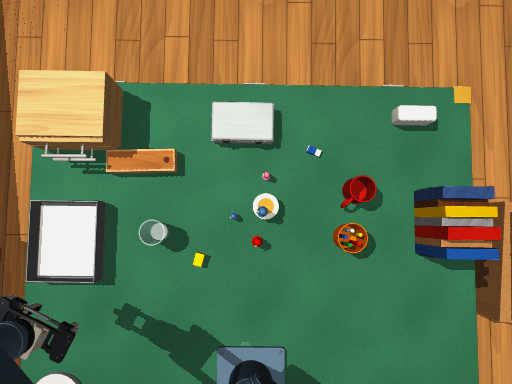

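Candidates: blue on the plinth (scene 217,190 / top 262,211), red (193,185 / 257,241), small blue (235,184 / 234,216) and pink (252,231 / 266,176). The larger blue one, on the plinth, fits the description. I'll confirm that in an enlarged crop.

```bash
python3 - <<'E'
import cv2,numpy as np
a=cv2.imread("pics/scene0.png")[160:250,180:270]; b=cv2.imread("pics/top0.png")[160:250,220:310]
im=np.hstack([cv2.resize(x,(400,400),interpolation=cv2.INTER_CUBIC) for x in (a[10:80,5:75],b[20:70,20:70])])
cv2.imwrite("pics/crop0.png",im)  # scene: origin (185,170) s=400/70 ; top: origin (240,180) s=8
E
```

```text
(no output)
```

View pics/crop0.png

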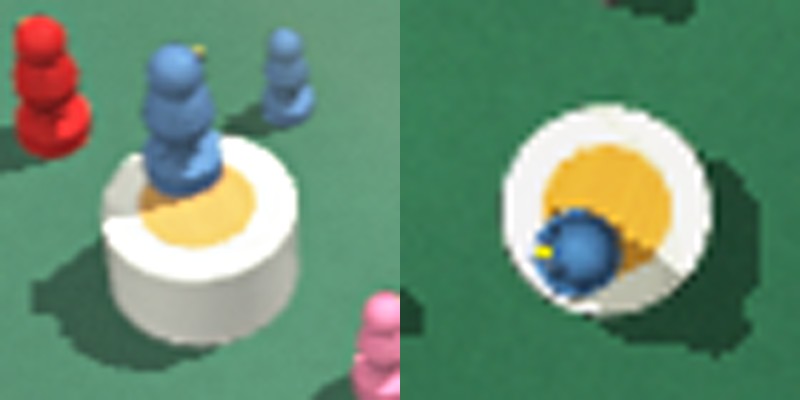

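The crop confirms it: the bird on the plinth is the larger blue one, with a yellow beak tip. It is offset from the brass disc towards −x/+y, at about top px (262,211), with the disc at (265.4,205.5). Next I'll fit the positions by overlaying projected circles.

```bash
cat > h.py <<'E'
from workcell import manip, command_gripper, sensors, imaging
import cv2,numpy as np
from scipy.optimize import least_squares
def proj(c,P):
    P=np.atleast_2d(P); q=P@c["world_to_cam"][:3,:3].T+c["world_to_cam"][:3,3]
    return np.c_[c["cx"]+c["fx"]*q[:,0]/-q[:,2], c["cy"]+c["fy"]*-q[:,1]/-q[:,2]]
def circ(x,y,z,r):
    t=np.linspace(0,2*np.pi,64); return np.c_[x+r*np.cos(t),y+r*np.sin(t),0*t+z]
def ray(c,u,v,z):
    f=lambda p: proj(c,[p[0],p[1],z])[0]-[u,v]
    return least_squares(f,[.45,0]).x
def overlay(tag,pl,bd,cams,win=(60,60)):
    out=[]
    for n,c in cams.items():
        o=proj(c,[*pl[n],.05])[0].astype(int)-30
        im=cv2.resize(np.ascontiguousarray(c["color"][o[1]:o[1]+60,o[0]:o[0]+60,::-1]),(400,400),interpolation=cv2.INTER_CUBIC); s=400/60
        for (x,y),z,r,col in ((pl[n],.045,.04,(0,0,255)),(pl[n],.045,.025,(0,255,0)),(pl[n],.0,.04,(0,0,255)),(bd[n],.045,.017,(255,0,255)),(bd[n],.058,.017,(255,255,0))):
            q=((proj(c,circ(x,y,z,r))-o+.5)*s).astype(int); cv2.polylines(im,[q.reshape(-1,1,2)],True,col,1)
        out.append(im)
    cv2.imwrite(f"pics/{tag}.png",np.hstack(out))
E
python3 - <<'E'
from h import *
cams={n:imaging.read_camera(n) for n in("scene","top")}
pl={"top":ray(cams["top"],265.4,205.5,.045),"scene":ray(cams["scene"],185+200/5.714-.5,170+206/5.714-.5,.045)}
bd={"top":ray(cams["top"],240+179/8-.5,180+252/8-.5,.055),"scene":ray(cams["scene"],185+182/5.714-.5,170+170/5.714-.5,.05)}
print(pl,bd)
overlay("ov0",pl,bd,cams)
E
```

```text
{'top': array([ 0.53052042, -0.0389636 ]), 'scene': array([ 0.53259353, -0.03979125])} {'top': array([ 0.51351938, -0.02805693]), 'scene': array([ 0.51692504, -0.03193014])}
```

View pics/ov0.png

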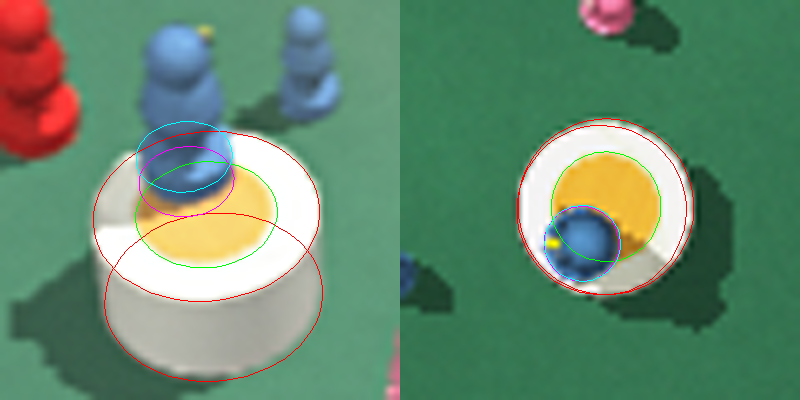

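```bash
cat >> h.py <<'E'
from scipy.spatial.transform import Rotation as Ro
def rv(d,flip=False):
    x=np.array([d[0],d[1],0.]); x=-x if flip else x; z=np.array([0,0,-1.]); return Ro.from_matrix(np.c_[x,np.cross(z,x),z]).as_rotvec()
PL=np.array([.5315,-.0394]); B0=np.array([.513,-.0281])
E
python3 - <<'E'
from h import *
d=(PL-B0);d/=np.linalg.norm(d);print(d)
start=B0-d*.040
for f in(0,1):
    print(f,rv(d,f),manip.solve_ik([*start,.18],rv(d,f)))
j0=manip.solve_ik([*start,.18],rv(d,0)); j1=manip.solve_ik([*start,.18],rv(d,1))
c=sensors.sense()["joints"]
f=1 if j0 is None or (j1 is not None and abs(j1[5])<abs(j0[5])) else 0
print("flip",f)
manip.reach([*start,.18],rv(d,f))
command_gripper(.020)
manip.move_l([*start,.052],vel=.06,max_force=4)
s=sensors.sense();print(s["time_s"],s["tool_pos"],s["grip_width"],s["wrist_force"])
cams={n:imaging.read_camera(n) for n in("scene","top")}
t=s["tool_pos"][:2]
overlay("ov1",{n:PL for n in cams},{n:t+d*.040 for n in cams},cams)
cv2.imwrite("pics/s1.png",cams["scene"]["color"][:,:,::-1])
E
```

```text
[ 0.85339584 -0.52126341]
0 [ 3.0242589 -0.850566   0.       ] [-2.48607283e-01  1.62193607e-01  1.75765106e+00 -4.44089210e-16
  1.22174798e+00  1.87051977e+00]
1 [0.850566  3.0242589 0.       ] [-2.48607283e-01  1.62193607e-01  1.75765106e+00 -4.44089210e-16
  1.22174798e+00 -1.27107288e+00]
flip 1
5.725 [ 0.47907357 -0.00728527  0.05225352] 0.020273910428531862 [-0.40043949  0.00845653 -0.53063125]
```

View pics/ov1.png

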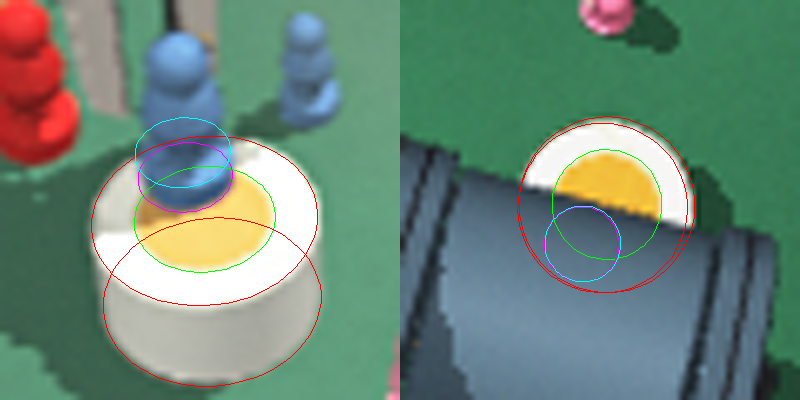

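View pics/s1.png

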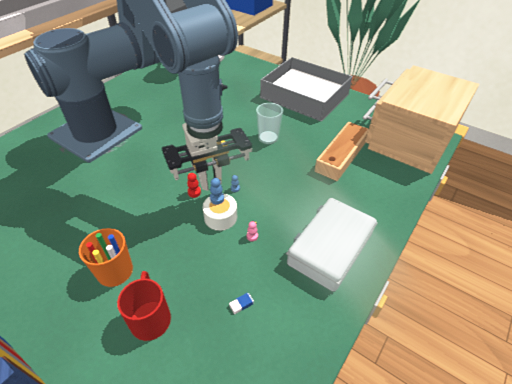

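The two fingertips straddle the line of the push, behind the bird. I'll push slowly, about halfway first, then check.

```bash
python3 - <<'E'
from h import *
d=(PL-B0);d/=np.linalg.norm(d)
t=PL-d*(.0212+.010)
print(manip.move_l([*t,.051],vel=.015,max_force=3))
s=sensors.sense();print(s["time_s"],s["tool_pos"],s["grip_width"],s["wrist_force"])
cams={n:imaging.read_camera(n) for n in("scene","top")}
overlay("ov2",{n:PL for n in cams},{n:PL-d*.01 for n in cams},cams)
E
```

```text
False
8.0083 [ 0.50483177 -0.02311128  0.05100862] 0.020118047937397555 [-1.64939032  0.56388015  1.62518962]
```

View pics/ov2.png

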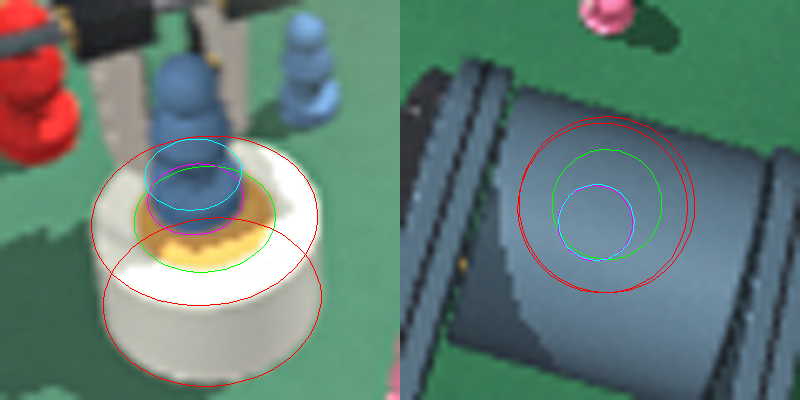

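The bird is upright and sliding as predicted: its foot bottom is at crop y≈232, matching the overlay. I'll finish the push, back straight out and look.

```bash
python3 - <<'E'
from h import *
d=(PL-B0);d/=np.linalg.norm(d)
t=PL-d*.0212
print(manip.move_l([*t,.051],vel=.012,max_force=3))
s=sensors.sense();print(s["time_s"],s["tool_pos"],s["wrist_force"])
manip.move_l([*(t-d*.028),.051],vel=.03)
manip.move_l([*(t-d*.035),.20],vel=.12)
manip.reach([.36,.22,.25],s["eef_rot"])
cams={n:imaging.read_camera(n) for n in("scene","top")}
print(sensors.sense()["time_s"])
overlay("ov3",{n:PL for n in cams},{n:PL for n in cams},cams)
c=cams["top"];o=proj(c,[*PL,.05])[0].astype(int)-25
cv2.imwrite("pics/top3.png",cv2.resize(c["color"][o[1]:o[1]+50,o[0]:o[0]+50,::-1],(600,600),interpolation=cv2.INTER_CUBIC));print(o)
E
```

```text
False
9.0917 [ 0.51349945 -0.02841271  0.0510017 ] [-0.5752994   0.67846649  0.34438424]
12.7
[240 180]
```

View pics/ov3.png

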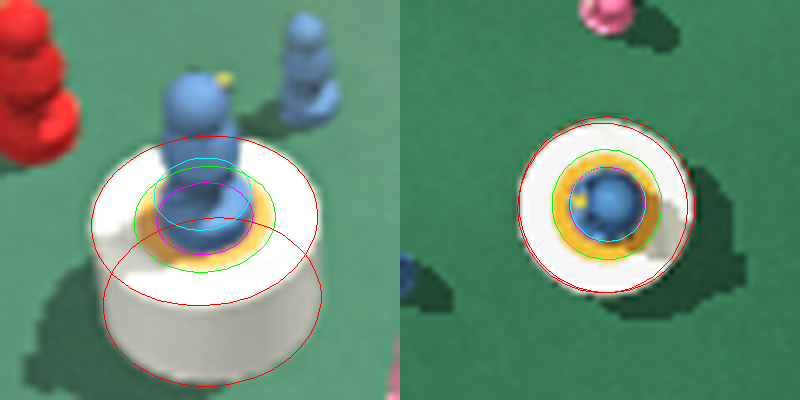

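View pics/top3.png

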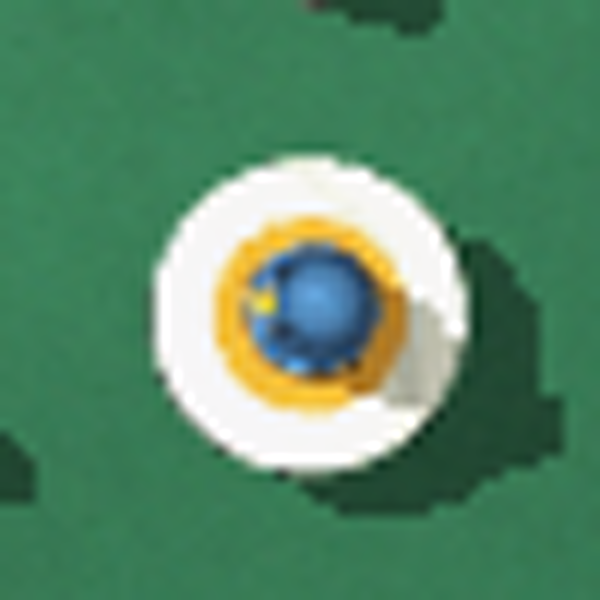

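The top view shows the foot centred at about crop (314,311) and the brass disc at (311,314). That is about 1–2 mm off, with brass visible all round. The bird is upright and the plinth hasn't moved, so I'm handing in.

```bash
python3 - <<'E'
from h import *
manip.hold(0.5); s=sensors.sense(); print(s["time_s"],s["tool_pos"],abs(s["joint_vel"]).max())
manip.job_done()
E
```

```text
13.2 [0.3600793  0.21992845 0.24998836] 0.0036217514576295093
the job is handed in; nothing more can be done
```

I nudged the larger blue bird back to the middle of the plinth and handed the job in at about 13 s; no verdict is reported. I used two slightly open fingertips (20 mm apart) at foot height and pushed slowly for about 21 mm. Then I backed straight out and moved the arm well clear.

**Final checks:**
- **Centring:** the top picture shows the foot about 1–2 mm from the disc's centre, with brass visible all round. The scene picture shows the same.
- **Upright and in place:** the bird is upright. The plinth matches its starting outline in both pictures.
- **Force:** the 3 N force stop never triggered. The highest reading I took was about 2.4 N in total, at the halfway check, and includes roughly 0.5 N of sensor noise.
- **Other things:** the red, pink and small blue birds look unmoved in the close-up. I did not measure the mug, tub, jar, lunchbox, pencil box, eraser or sharpener again, but the arm stayed well away from them at low level.
- **Disagreement:** the two cameras' positions differed by about 2 mm, which is within their calibration.

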